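Snap a stock tag shut with the bench-held press-stud pliers

ROBOT

A 6-joint arm with a two-finger parallel gripper is mounted at the origin on the work surface. World frame = base frame: x ahead of the robot, y to its left, z up, the work surface at z = 0. Lengths are in m, angles in rad, forces in N, time in s.
With the tool pointing down it reaches from about 0.35 to 0.85 m from the base axis. Payload 8.1 kg.
Tool frame: the origin (TCP) lies at the centre of the arm's flange, where the gripper is bolted on; the fingertips stand 186 mm ahead of it and the grasp point (between the pads) lies 167 mm ahead of it; z points along the fingers, y is the line along which they close (so a half turn about z gives the same grasp; the last joint's range is limited). The gripper opens to 93 mm and grips with 3 to 60 N. Pads are 15 mm wide; open, the fingers measure 128 mm over their backs; the gripper's body (75 mm by 188 mm) begins 65 mm behind the grasp point.
Start: joints at [1.152, 0.13, 1.488, -0, 1.523, -0.085], TCP at [0.197, 0.567, 0.405] pointing down, gripper open.
Joint ranges: [-2.96, 2.96], [-0.89, 2.26], [0.02, 2.5], [-1.34, 4.48], [0, 2.73], [-2.66, 2.66]. Speed limits (rad/s): [2.39, 2.39, 2.79, 3.14, 3.14, 3.14].

INTERFACE

Orientations are given as a rotation vector (axis times angle).
In Python, from plant import robot gives the robot as it stands.
- The arm moves only by the tool apply_moves, never from a script. Its argument "series" is a list of rows, each a list of 2 entries, a list of its own where there are three numbers: the shift along the tool's x, y, z in mm, then the turn, a rotation vector about the tool's x, y, z in rad. A call has 1 to 12 rows; each row shifts and turns the commanded pose from where the row before left it, along the tool's axes as they then stand; what a row does not reach is not made up. A row lasts 1/12 s, in which the tool goes at most 41.7 mm and 7.16 degrees, less where a joint would pass 70% of its speed; a pose out of reach is approached as far as the arm can. A call is refused whole if a number of a shift passes 41.7 or a number of a turn 0.125, either way. A call with a gripper value outside its range is refused whole. "claw" is the opening, from 0 (shut) to 1 (fully open), set as the call begins (left out, the last holds). The fingers move at their own pace and stop on an object; "newtons" is the grip in N (left out, the last holds). Time passes only in rows, so rows that do not move let the fingers close. It gives the time, the measured TCP pose, the force, the opening and the grip force at its end, in the units of the state.
- robot.read_state(): the state, without advancing time (a new reading comes with each control period).
- robot.read_camera(name): name is "scene" or "top" or "wrist"; returns (picture, depth): 400x640x3 uint8, blue, green, red; 400x640 float32, m along the optical axis (not along the pixel's ray), 0 where there is no reading.
- robot.calibration(name): a dict with "fx", "fy", "cx", "cy" (pixels), "extrinsics" (4x4, takes a point from world to camera coordinates). Camera axes: x right, y down, z forward; pixel columns grow to the right and rows downward; lengths in m; the calibration is good to about 2 mm. A picture is of the moment at which its call begins: read the wrist's pose just before it. calibration takes no time and is no camera call; for the wrist camera it gives the pose at the moment of the call.
- robot.close_job(): hands the job in; it is judged then, once.
The state is a dict: "t": time; "q": joint angles; "dq": joint speeds; "joint_torque": joint torques, N m; "tool_pos": TCP position; "orientation": TCP orientation; "force": force on the tool from outside, world axes, zero at the start; "wrist_torque": the same for the moment, N m; "opening": finger opening in m; "gripper_force": force on a finger pad.
Only numpy, scipy, OpenCV 4.12 (cv2) and the standard library are available. Lean on these libraries where they do the work, as an engineer would, in place of code of your own. Each camera call takes 0.05 s, during which the arm holds its last target. There are 200 camera calls.

TASK

Two pairs of press-stud pliers are bolted to the bench; one has a white stock tag waiting in its jaws. Press the top handle of that pair down until the tag's stud clicks up into its cap, then let go so that the pliers spring open again and the tag stays snapped on. Do not squeeze the empty pair.

Things in the scene. Friction and masses are not known exactly. Their poses are not given: they have to be found in the camera images.
- pliers_pad (a point): Point on top of the loaded pliers' upper handle, on the centre line of its black sleeve (26 mm wide, reaching 40 mm to -x, 75 mm to +x of here): press here, straight down. 151 mm above the bench when open, 125 mm from the pivot. Site axes when open: x along the pliers from handle end to jaws (handles towards the robot), y across, z up. The grey 170 x 90 mm stand is bolted down.
- pliers_handle (a joint): Upper handle of the loaded pliers, rad: 0 = sprung open, 0.19 = fully closed stop (pad 24 mm lower). Pivot 100 mm above the bench. Pressing at the pad takes about 8 N at first, easing to the click near 0.11 rad (pad 14 mm down); from there to the stop only the return spring's 3 to 4 N. The lower handle and the upper jaw are fixed.
- stud_tag (a joint): Rise of the white tag (70 x 90 x 4 mm plate, 180 mm beyond the pad, sticking out of both sides and the end of the jaws) with its stud, m: 0 = open, 10 mm short of home in the brass cap in the upper jaw; 0.010 = home. The lower jaw lifts it as the upper handle goes down; past half way it jumps home and stays, short of that it falls back.
- spare_handle (a joint): Upper handle of the other pliers: same make, size and stand, but empty jaws, standing to the left or right of the loaded pair. Rad, 0 = open, 0.19 = closed. Leave it open.

How it is judged:
By the outcome, as a careful person would: the job done as asked, in the order asked, and still so for the second after the job is handed in, with the robot touching nothing.
It also fails if it takes over 27 s, if anything falls off the work surface, if the arm or the gripper's body presses on something with over 40 N, if the wrist force passes 120 N, or if a joint passes its speed limit or range.

## Working session

There is one attempt and no reset: what is moved stays moved. The work goes in short steps, Python scripts to look and compute and a tool call to move; the robot and the scene stay as the last step left them, time stands still between calls to the robot, and variables do not carry over. Pictures are saved under pics/ and viewed, at most 10 in all, crops included, and the job is handed in when it is done.

Besides the shell and the picture viewer there is one more tool, called after ">>>" as a command line: name --argument value ..., lists and objects as JSON in quotes. apply_moves: Moves the arm, as the interface text tells. Its arguments: {"type":"object","properties":{"series":{"type":"array"},"claw":{"type":"number"},"newtons":{"type":"number"}},"required":["series"]}

```bash
mkdir -p pics; ls
python3 - <<'E'
from plant import robot
import cv2,numpy as np
s=robot.read_state();print(s)
for n in("top","scene"):
    p,d=robot.read_camera(n);cv2.imwrite(f"pics/{n}0.png",p);np.save(f"pics/{n}0.npy",d);c=robot.calibration(n);print(n,c)
E
```

```text
pics
{'t': 0.0, 'q': array([ 1.15160806e+00,  1.31164601e-01,  1.48929901e+00, -1.34839647e-05,
        1.52299692e+00, -8.53825905e-02]), 'dq': array([-0.00091939,  0.00068642, -0.00031161, -0.00117307,  0.00099806,
        0.0003674 ]), 'joint_torque': array([-1.85082703e-03, -5.59859061e+01, -4.91748226e+01,  7.67574110e-02,
        3.59325169e-02, -1.12333164e-04]), 'tool_pos': array([0.19646015, 0.56667602, 0.40367424]), 'orientation': array([-5.21833200e-01, -3.09748914e+00,  2.84603841e-03]), 'force': array([ 0.81384638, -0.48716847,  0.6106552 ]), 'wrist_torque': array([ 0.02789547, -0.02861414, -0.01628437]), 'gripper_force': 0.0, 'opening': 0.093124738590035}
top {'fx': 368.75808645229785, 'fy': 368.75808645229785, 'cx': 319.39153328018074, 'cy': 198.43171691971057, 'extrinsics': array([[-2.05468841e-02, -9.99783792e-01, -3.19302222e-03,
        -2.91572633e-02],
       [-9.86838791e-01,  2.07930061e-02, -1.60364747e-01,
         6.16794464e-01],
       [ 1.60396468e-01, -1.43997691e-04, -9.87052659e-01,
         1.06464926e+00],
       [ 0.00000000e+00,  0.00000000e+00,  0.00000000e+00,
         1.00000000e+00]])}
scene {'fx': 490.1250229384708, 'fy': 490.1250229384708, 'cx': 323.1292017872425, 'cy': 202.73461559214434, 'extrinsics': array([[ 0.68235929,  0.73088198,  0.01404751, -0.39923567],
       [ 0.57696521, -0.52666212, -0.62429013, -0.26046208],
       [-0.44888411,  0.4340951 , -0.78106626,  1.61295371],
       [ 0.        ,  0.        ,  0.        ,  1.        ]])}
```

View pics/top0.png

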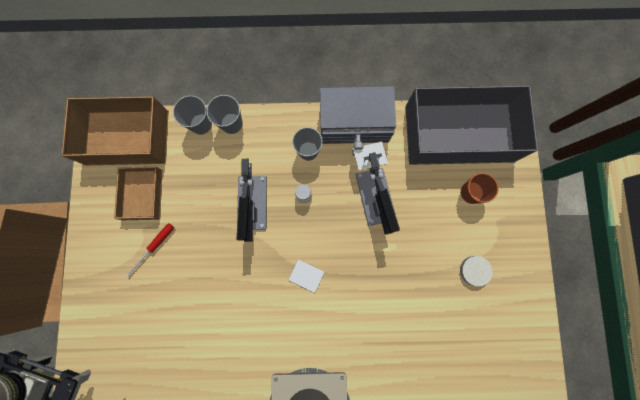

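View pics/scene0.png

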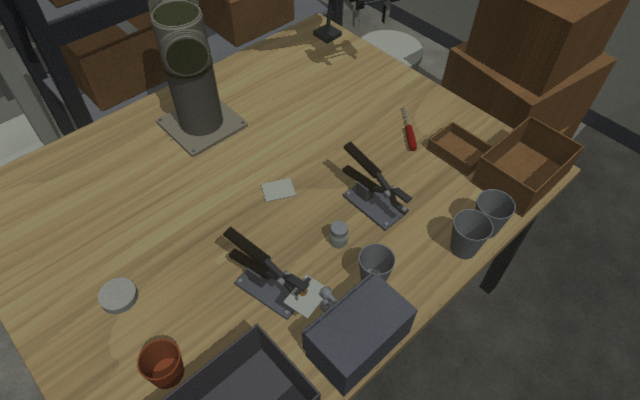

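The loaded pair is the right-hand one in the top view: its sleeve is at about (384,205) and the tag in its jaws at (370,155). The empty pair is at (247,205). The white tag at (307,276) is a loose one lying on the bench.

```bash
cat > h.py <<'E'
from plant import robot
import cv2,numpy as np
from scipy.spatial.transform import Rotation as R
def cloud(d,c):
    v,u=np.indices(d.shape)
    P=np.stack([(u-c["cx"])/c["fx"]*d,(v-c["cy"])/c["fy"]*d,d],-1)
    E=c["extrinsics"];return (P-E[:3,3])@E[:3,:3]
E
python3 - <<'E'
from h import *
for n,box in(("top",(340,130,420,245)),("scene",(215,220,340,320))):
    p=cv2.imread(f"pics/{n}0.png");W=cloud(np.load(f"pics/{n}0.npy"),robot.calibration(n))
    m=np.zeros(p.shape[:2],bool);a,b,c,d=box;m[b:d,a:c]=1
    dark=m&(p.max(2)<50)&(W[...,2]>.105)&(W[...,2]<.19)
    P=W[dark];print(n,len(P),P.min(0),P.max(0))
    x=P[:,:2];ctr=cv2.minAreaRect(x.astype(np.float32)*1000);print(ctr)
    mu=np.median(x,0);_,_,V=np.linalg.svd(x-x.mean(0),full_matrices=False);ax=V[0]*np.sign(V[0][0])
    s=(x-mu)@ax
    for lo in np.arange(-.08,.08,.01):
        k=(s>=lo)&(s<lo+.01)
        if k.sum()>3:print(round(lo,3),k.sum(),P[k].mean(0).round(4),P[k][:,2].max().round(4))
    print("axis",ax,np.degrees(np.arctan2(ax[1],ax[0])))
    t=m&(p.min(2)>150)&(W[...,2]>.06)&(W[...,2]<.14);print("tag",t.sum(),W[t].mean(0))
s=robot.read_state();print(R.from_rotvec(s["orientation"]).as_matrix().round(3))
E
```

```text
top 445 [ 0.50369479 -0.33262925  0.10543721] [ 0.80400749 -0.19748768  0.16181572]
((665.5404663085938, -249.70220947265625), (111.0400161743164, 315.655029296875), 69.63422393798828)
-0.07 4 [ 0.5049 -0.2319  0.1526] 0.1581
-0.06 25 [ 0.5111 -0.2358  0.1573] 0.1618
-0.05 41 [ 0.52   -0.238   0.1552] 0.1593
-0.04 39 [ 0.5315 -0.2356  0.1533] 0.1588
-0.03 37 [ 0.543  -0.2328  0.1505] 0.155
-0.02 39 [ 0.5544 -0.2307  0.1481] 0.1519
-0.01 36 [ 0.5655 -0.2282  0.1457] 0.1494
-0.0 37 [ 0.576 -0.227  0.144] 0.15
0.01 40 [ 0.5882 -0.2236  0.1407] 0.1446
0.02 36 [ 0.5995 -0.221   0.1386] 0.1427
0.03 36 [ 0.6106 -0.2189  0.1364] 0.1415
0.04 21 [ 0.6192 -0.2203  0.135 ] 0.1394
0.05 4 [ 0.6332 -0.2098  0.1203] 0.1241
0.06 5 [ 0.6458 -0.2067  0.1136] 0.1209
axis [ 0.94912314 -0.31490516] -18.35508853722062
tag 484 [ 0.73931246 -0.19493424  0.09111923]
scene 629 [ 0.51109226 -0.25478118  0.1056044 ] [ 0.73602212 -0.20151535  0.16201092]
((623.0396118164062, -224.60269165039062), (230.17703247070312, 29.390560150146484), 8.480069160461426)
-0.07 43 [ 0.5167 -0.2451  0.1571] 0.162
-0.06 43 [ 0.526 -0.243  0.155] 0.1612
-0.05 44 [ 0.5358 -0.2411  0.1529] 0.1594
-0.04 46 [ 0.5453 -0.2388  0.151 ] 0.1558
-0.03 47 [ 0.5554 -0.2372  0.1481] 0.1537
-0.02 43 [ 0.5652 -0.235   0.1463] 0.1521
-0.01 45 [ 0.5749 -0.233   0.1444] 0.1507
-0.0 46 [ 0.5847 -0.2311  0.1421] 0.1465
0.01 47 [ 0.5943 -0.2289  0.14  ] 0.1466
0.02 48 [ 0.6041 -0.2263  0.1379] 0.1445
0.03 43 [ 0.6141 -0.2249  0.1367] 0.141
0.04 39 [ 0.623  -0.2242  0.1332] 0.1383
0.05 10 [ 0.6333 -0.2239  0.1243] 0.135
0.06 11 [ 0.645  -0.2217  0.1176] 0.1274
0.07 7 [ 0.655  -0.2193  0.111 ] 0.1165
axis [0.98232031 0.18720792] 10.789886101623338
tag 0 [nan nan nan]
[[-0.945  0.328 -0.001]
 [ 0.328  0.945 -0.002]
 [ 0.    -0.002 -1.   ]]<stdin>:14: RuntimeWarning: Mean of empty slice.
  ret = um.true_divide(
```

>>> apply_moves --series '[[[0,0,0],[0,0,-0.11]],[[0,0,0],[0,0,-0.11]],[[0,0,0],[0,0,-0.11]],[[0,0,0],[0,0,-0.11]],[[0,0,0],[0,0,-0.11]],[[-6,-30,0],[0,0,0]],[[-6,-30,0],[0,0,0]],[[-6,-30,0],[0,0,0]],[[-6,-30,0],[0,0,0]],[[-6,-30,0],[0,0,0]],[[-6,-30,0],[0,0,0]],[[-6,-30,0],[0,0,0]]]' --claw 0

```text
t: 1.1
tool_pos: [0.2828, 0.3694, 0.4042]
orientation: [0.339, -3.123, 0.001]
force: [-0.2, -0.1, -0.7]
opening: 0.0174
gripper_force: 0.0
```

>>> apply_moves --series '[[[-6,-30,0],[0,0,0]],[[-6,-30,0],[0,0,0]],[[-6,-30,0],[0,0,0]],[[-6,-30,0],[0,0,0]],[[-6,-30,0],[0,0,0]],[[-6,-30,0],[0,0,0]],[[-6,-30,0],[0,0,0]],[[-6,-30,0],[0,0,0]],[[-6,-30,0],[0,0,0]],[[-6,-30,0],[0,0,0]],[[-6,-30,0],[0,0,0]],[[0,0,0],[0,0,0]]]'

```text
t: 2.1
tool_pos: [0.419, 0.0589, 0.4044]
orientation: [0.333, -3.124, 0.003]
force: [-0.2, 0.7, 0.4]
opening: 0.0008
gripper_force: 0.0
```

Run:
```python
from h import *
s=robot.read_state();M=R.from_rotvec(s["orientation"]).as_matrix()
print(s["t"],s["tool_pos"],M.round(3),s["opening"],s["q"])
d=np.array([.547,-.232,.4])-s["tool_pos"];print("tool shift mm",M.T@d*1000)
p,d=robot.read_camera("wrist");cv2.imwrite("pics/w1.png",p);np.save("pics/w1.npy",d)
```

```text
2.1 [0.41899673 0.05887071 0.40437978] [[-0.978 -0.211 -0.   ]
 [-0.211  0.978 -0.002]
 [ 0.    -0.002 -1.   ]] 0.0007909351620510242 [ 1.91649827e-02 -3.67881739e-01  1.94802089e+00 -1.93195268e-03
  1.56150240e+00 -1.76387964e+00]
tool shift mm [ -63.85287377 -311.30080744    4.94035193]
```

>>> apply_moves --series '[[[-6.4,-31,0],[0,0,0]],[[-6.4,-31,0],[0,0,0]],[[-6.4,-31,0],[0,0,0]],[[-6.4,-31,0],[0,0,0]],[[-6.4,-31,0],[0,0,0]],[[-6.4,-31,0],[0,0,0]],[[-6.4,-31,0],[0,0,0]],[[-6.4,-31,0],[0,0,0]],[[-6.4,-31,0],[0,0,0]],[[-6.4,-31,0],[0,0,0]],[[0,0,0],[0,0,0]],[[0,0,0],[0,0,0]]]'

```text
t: 3.15
tool_pos: [0.5473, -0.2265, 0.4035]
orientation: [0.337, -3.122, -0.002]
force: [-0.5, 0.8, 0.3]
opening: 0.0006
gripper_force: 0.0
```

Run:
```python
from h import *
s=robot.read_state();M=R.from_rotvec(s["orientation"]).as_matrix()
print(s["t"],s["tool_pos"],s["force"],s["q"])
c=robot.calibration("wrist");p,d=robot.read_camera("wrist");cv2.imwrite("pics/w2.png",p)
W=cloud(d,c);dark=(d>0)&(p.max(2)<50)&(W[...,2]>.128)&(W[...,2]<.17)&(abs(W[...,0]-.56)<.09)&(abs(W[...,1]+.23)<.06)
P=W[dark];print(len(P));T=(P-s["tool_pos"])@M  # tool frame
for lo in np.arange(-.1,.08,.01):
    k=(T[:,0]>=lo)&(T[:,0]<lo+.01)
    if k.sum()>20:print(round(lo,3),k.sum(),P[k].mean(0).round(4),"tool y",T[k,1].min().round(4),T[k,1].max().round(4))
```

```text
3.15 [ 0.5472914  -0.22652354  0.40354491] [-0.47322423  0.84237844  0.31539417] [-4.79104430e-01  1.11401441e-01  1.51090365e+00  3.87663947e-04
  1.52155075e+00 -2.26496454e+00]
0
```

View pics/w2.png

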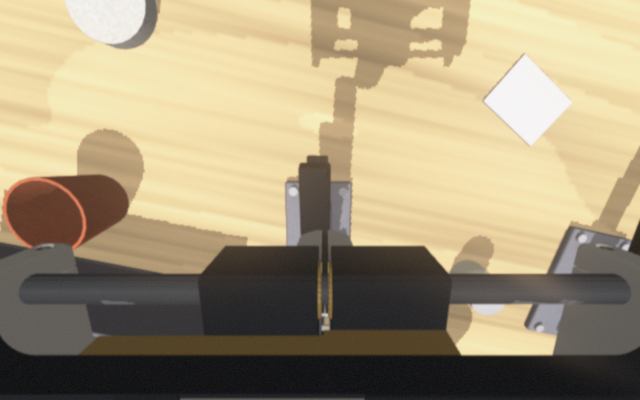

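The wrist view shows the black sleeve end at (300–330, 157–235), just ahead of the closed fingers at (325,290). The two are nearly aligned. I'll redo the sleeve mask with a looser colour limit.

Run:
```python
from h import *
s=robot.read_state();M=R.from_rotvec(s["orientation"]).as_matrix()
c=robot.calibration("wrist");p,d=robot.read_camera("wrist")
W=cloud(d,c);print(p[200,316],d[200,316],W[200,316],W[165,316],W[100,316])
dark=(d>0)&(p.max(2)<80)&(W[...,2]>.12)&(W[...,2]<.18);dark[242:]=0;dark[:,:280]=0;dark[:,350:]=0
T=(W-s["tool_pos"])@M
for v in range(156,242,8):
    k=np.where(dark[v])[0]
    if len(k):print(v,k.min(),k.max(),W[v,k].mean(0).round(4),"tool x",T[v,k,0].mean().round(4),"y",T[v,k.min(),1].round(4),T[v,k.max(),1].round(4))
```

```text
[63 71 81] 0.23659319 [ 0.53591518 -0.23499507  0.153608  ] [ 0.50729201 -0.24105775  0.15380063] [ 0.44326513 -0.25913835 -0.00048531]
204 317 328 [ 0.5382 -0.2286  0.1531] tool x 0.0091 y -0.0064 0.0029
212 308 327 [ 0.5465 -0.2315  0.1515] tool x 0.0016 y -0.0141 0.0021
220 300 327 [ 0.5546 -0.233   0.15  ] tool x -0.006 y -0.0213 0.0021
228 301 327 [ 0.5624 -0.2314  0.1481] tool x -0.014 y -0.0209 0.0021
```

>>> apply_moves --series '[[[0,-4.2,0],[0,0,0]],[[0,-4.2,0],[0,0,0]],[[0,0,10],[0,0,0]],[[0,0,12],[0,0,0]],[[0,0,12],[0,0,0]],[[0,0,12],[0,0,0]],[[0,0,8],[0,0,0]],[[0,0,2],[0,0,0]],[[0,0,0],[0,0,0]]]'

```text
t: 4.0
tool_pos: [0.5483, -0.2344, 0.3472]
orientation: [0.339, -3.121, -0.002]
force: [0.4, -0.0, 0.1]
opening: 0.0004
gripper_force: 0.0
```

Run:
```python
from h import *
p,d=robot.read_camera("scene");cv2.imwrite("pics/s3.png",cv2.resize(p[180:330,190:350],None,fx=3.5,fy=3.5))
s=robot.read_state();print(s["tool_pos"],s["force"],s["t"])
```

```text
[ 0.54860501 -0.23458636  0.34825984] [ 0.61605836 -0.37851319 -0.08247519] 4.05
```

View pics/s3.png

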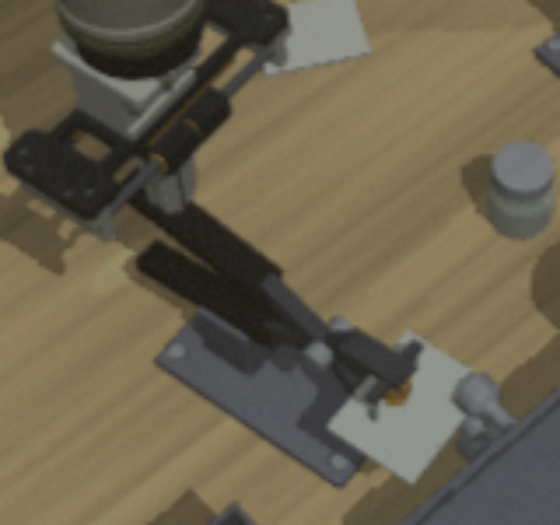

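The closed fingertips, at about (170,185) in this crop, sit over the loaded pair's sleeve. The tag and its brass cap, at (398,390), are still open. I'll press in small steps.

>>> apply_moves --series '[[[0,0,4],[0,0,0]],[[0,0,3],[0,0,0]],[[0,0,2],[0,0,0]],[[0.5,0,2],[0,0,0]],[[0.5,0,2],[0,0,0]],[[0.5,0,2],[0,0,0]],[[0,0,0],[0,0,0]]]'

```text
t: 4.63
tool_pos: [0.5472, -0.235, 0.3344]
orientation: [-0.339, 3.123, -0.001]
force: [-2.3, 2.8, 8.0]
opening: 0.0005
gripper_force: 4.0
```

>>> apply_moves --series '[[[0.6,0,2],[0,0,0]],[[0.6,0,2],[0,0,0]],[[0.6,0,2],[0,0,0]],[[0.6,0,2],[0,0,0]],[[0,0,0],[0,0,0]]]'

```text
t: 5.05
tool_pos: [0.5447, -0.2356, 0.3259]
orientation: [0.339, -3.123, 0.001]
force: [-3.1, -0.7, 4.4]
opening: 0.0002
gripper_force: 2.1
```

>>> apply_moves --series '[[[0.6,0,2],[0,0,0]],[[0.6,0,2],[0,0,0]],[[0,0,1],[0,0,0]],[[0,0,0],[0,0,0]]]'

```text
t: 5.38
tool_pos: [0.5436, -0.2359, 0.3204]
orientation: [0.339, -3.123, 0.0]
force: [-1.9, -0.2, 3.2]
opening: 0.0005
gripper_force: 1.6
```

Run:
```python
from h import *
p,d=robot.read_camera("scene");cv2.imwrite("pics/s4.png",cv2.resize(p[180:330,190:350],None,fx=3.5,fy=3.5))
s=robot.read_state();print(s["tool_pos"],s["force"],s["t"])
```

```text
[ 0.54360661 -0.23586454  0.32055469] [-3.13556738 -0.92210293  3.54829464] 5.4333
```

View pics/s4.png

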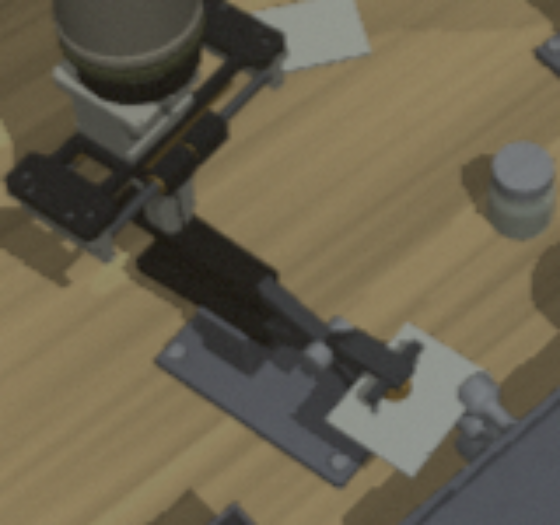

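The force peaked near 8 N and has eased to 3.5 N, and the tag has risen to about (405,400) around the cap, so it has clicked. I'll press a touch further, then lift straight off and check.

>>> apply_moves --series '[[[0.5,0,2],[0,0,0]],[[0,0,0],[0,0,0]],[[0,0,0],[0,0,0]],[[-0.6,0,-3],[0,0,0]],[[-0.6,0,-3],[0,0,0]],[[-0.6,0,-4],[0,0,0]],[[-0.6,0,-4],[0,0,0]],[[-0.6,0,-5],[0,0,0]],[[0,0,-10],[0,0,0]],[[0,0,-20],[0,0,0]],[[0,0,-30],[0,0,0]],[[0,0,0],[0,0,0]]]'

```text
t: 6.43
tool_pos: [0.547, -0.2356, 0.4046]
orientation: [-0.338, 3.117, -0.007]
force: [1.5, -0.8, 1.8]
opening: 0.0007
gripper_force: 0.0
```

Run:
```python
from h import *
p,d=robot.read_camera("scene");cv2.imwrite("pics/s5.png",cv2.resize(p[180:330,190:350],None,fx=3.5,fy=3.5))
c=robot.calibration("scene")
for nm,dd,pp in(("before",np.load("pics/scene0.npy"),cv2.imread("pics/scene0.png")),("after",d,p)):
    W=cloud(dd,c);m=(pp.min(2)>100)&(W[...,2]>.06)&(W[...,2]<.13)&(W[...,0]>.68)&(W[...,0]<.78)&(W[...,1]<-.13)&(W[...,1]>-.26)
    h=(pp.max(2)<50)&(abs(W[...,0]-.61)<.006)&(abs(W[...,1]+.225)<.02)&(W[...,2]>.1)
    sp=(pp.max(2)<60)&(W[...,2]>.1)&(W[...,2]<.2)&(W[...,1]>.1)&(W[...,1]<.3)&(W[...,0]>.4)&(W[...,0]<.7)
    print(nm,m.sum(),np.median(W[m],0),"sleeve z",np.median(W[h][:,2]),"spare zmax",np.percentile(W[sp][:,2],98))
s=robot.read_state();print(s["tool_pos"],s["force"],s["t"])
```

```text
before 822 [ 0.74476538 -0.20133851  0.08989384] sleeve z 0.13771948735087894 spare zmax 0.15834461795420504
after 908 [ 0.74639931 -0.19604349  0.10017718] sleeve z 0.13827635716669118 spare zmax 0.15936870341389886
[ 0.54688337 -0.23553243  0.40241535] [0.37924446 0.53502826 1.01784701] 6.4833
```

View pics/s5.png

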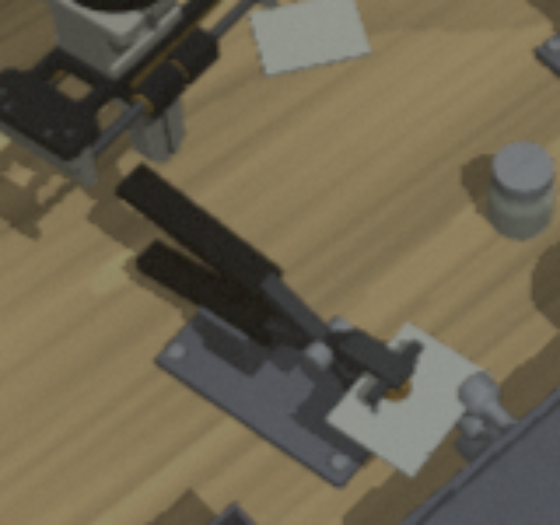

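The handle is open again, with the sleeve height back at 138 mm. The tag stays 10 mm higher, at 100 mm against 90 mm before. The spare pair hasn't moved and the gripper is clear, so I'm handing the job in.

```bash
python3 -c "
from plant import robot
print(robot.close_job())"
```

```text
the job is handed in; nothing more can be done
None
```

The stud clicked home and the tag stayed snapped on (10 mm higher than before), the loaded pliers sprang open again, the empty pair was left open, and the job was handed in at about 6.5 s.

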